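# Enter the code on a push-button lock

## Task

Test the code lock lying on the locksmith's bench: with the fingertips press the blue key, then the yellow key, then the green key, each lightly and all the way down, where it stays. Leave the red key up. Only press the keys: do not lift them out of the lock, and do not disturb the other things on the bench.

Things in the scene. Friction and masses are not known exactly. Their poses are not given: they have to be found in the camera images.
- lock: Push-button code lock lying face up, fixed to the bench: aluminium case 85 (x) x 300 (y) x 45 mm high, origin at the centre of its underside, z up. Four key units sit in a row along y at -110, -55, 0 and +55 mm, any colour in any place. At y = +112 mm a round thumb-turn (42 mm wide, top 73 mm above the bench), not used, and a brass bolt sticking out of the +x side.
- unit_blue: The blue key's unit: a loose black block 36 x 36 x 30 mm (0.25 kg) standing in a 25 mm deep pocket of the case with 1.5 mm play each side, so that its top is 5 mm above the case; it lifts out if pulled. Origin at the centre of its underside, 20 mm above the bench; z up.
- top_blue (a point): Centre of the top face of the blue key, a blue round plastic cap 26 mm in diameter that stands 22 mm above its black unit (72 mm above the bench) when up. Moves down with the key. The cap is sprung on the key's stem: it gives 0.7 mm per newton, up to 8 mm, and springs back.
- key_blue (a joint): How far the blue key's stem is down, m: 0 to 1 mm at the start (up), 0.010 all the way down. Friction of 3 N resists it and it stays where it is left. The cap gives 2 mm, then the key goes down at 3 N; after 12 mm of push it is at its stop and the cap gives 6 mm more, to 12 N, before it is hard. A push of 5 to 9 N is right.
- unit_yellow: The yellow key's unit: a loose black block 36 x 36 x 30 mm (0.25 kg) standing in a 25 mm deep pocket of the case with 1.5 mm play each side, so that its top is 5 mm above the case; it lifts out if pulled. Origin at the centre of its underside, 20 mm above the bench; z up.
- top_yellow (a point): Centre of the top face of the yellow key, a yellow round plastic cap 26 mm in diameter that stands 22 mm above its black unit (72 mm above the bench) when up. Moves down with the key. The cap is sprung on the key's stem: it gives 0.7 mm per newton, up to 8 mm, and springs back.
- key_yellow (a joint): How far the yellow key's stem is down, m: 0 to 1 mm at the start (up), 0.010 all the way down. Friction of 3 N resists it and it stays where it is left. The cap gives 2 mm, then the key goes down at 3 N; after 12 mm of push it is at its stop and the cap gives 6 mm more, to 12 N, before it is hard. A push of 5 to 9 N is right.
- unit_green: The green key's unit: a loose black block 36 x 36 x 30 mm (0.25 kg) standing in a 25 mm deep pocket of the case with 1.5 mm play each side, so that its top is 5 mm above the case; it lifts out if pulled. Origin at the centre of its underside, 20 mm above the bench; z up.
- top_green (a point): Centre of the top face of the green key, a green round plastic cap 26 mm in diameter that stands 22 mm above its black unit (72 mm above the bench) when up. Moves down with the key. The cap is sprung on the key's stem: it gives 0.7 mm per newton, up to 8 mm, and springs back.
- key_green (a joint): How far the green key's stem is down, m: 0 to 1 mm at the start (up), 0.010 all the way down. Friction of 3 N resists it and it stays where it is left. The cap gives 2 mm, then the key goes down at 3 N; after 12 mm of push it is at its stop and the cap gives 6 mm more, to 12 N, before it is hard. A push of 5 to 9 N is right.
- unit_red: The red key's unit: a loose black block 36 x 36 x 30 mm (0.25 kg) standing in a 25 mm deep pocket of the case with 1.5 mm play each side, so that its top is 5 mm above the case; it lifts out if pulled. Origin at the centre of its underside, 20 mm above the bench; z up.
- top_red (a point): Centre of the top face of the red key, a red round plastic cap 26 mm in diameter that stands 22 mm above its black unit (72 mm above the bench) when up. Moves down with the key. The cap is sprung on the key's stem: it gives 0.7 mm per newton, up to 8 mm, and springs back.
- key_red (a joint): How far the red key's stem is down, m: 0 to 1 mm at the start (up), 0.010 all the way down. Friction of 3 N resists it and it stays where it is left. The cap gives 2 mm, then the key goes down at 3 N; after 12 mm of push it is at its stop and the cap gives 6 mm more, to 12 N, before it is hard. A push of 5 to 9 N is right.
- padlock: Brass padlock lying flat: body 45 x 45 x 18 mm with a steel shackle reaching 50 mm from the origin to +x; origin under the body's centre. Bystander.
- jar: Closed jar, 52 mm in diameter, 55 mm high, origin under its centre. Bystander.
- screwdriver: Screwdriver with orange handle, 170 mm long, lying along its x axis, handle to -x, about 25 mm thick. Bystander.
- brass_key: Brass key lying flat, 79 mm long, 5 mm thick; origin under the centre of its round 32 mm bow, blade to +x. Bystander.
- lock_barrel: Steel lock cylinder, 60 mm long (x), 32 mm high, lying on the bench; origin under its centre. Bystander.
- blank_tray: Open red plastic tray 140 x 100 x 35 mm, origin under its centre. Bystander.
Not all that is in view belongs to the job. What is shaped like the unit_yellow but orange or purple is not meant.

How it is judged:
By the outcome, as a careful person would: the job done as asked, in the order asked, and still so for the second after the job is handed in, with the robot touching nothing.
It also fails if it takes over 42 s, if anything falls off the work surface, if the arm or the gripper's body presses on something with over 40 N, if the wrist force passes 120 N, or if a joint passes its speed limit or range.

## Robot

A 7-joint arm with a two-finger parallel gripper is mounted at the origin on the work surface. World frame = base frame: x ahead of the robot, y to its left, z up, the work surface at z = 0. Lengths are in m, angles in rad, forces in N, time in s.
With the tool pointing down it reaches from about 0.425 to 0.925 m from the base axis. Payload 6.8 kg.
Tool frame: the origin (TCP) lies at the very end of the fingers, on their centre line; the grasp point (between the pads) lies 19 mm behind it (grip_point_offset is the distance from the TCP to the grasp point, in m); z points along the fingers, y is the line along which they close (so a half turn about z gives the same grasp; the last joint's range is limited). The gripper opens to 85 mm and grips with 20 to 120 N. Pads are 22 mm wide; open, the fingers measure 114 mm over their backs; the gripper's body (76 mm by 85 mm) begins 54 mm behind the grasp point. The pads swing forward as they close: fully open they stand 13 mm farther back than shut.
Start: joints at [-1.395, 0.477, 0.022, 1.555, -0.011, 1.109, -0.083], TCP at [0.189, 0.648, 0.231] pointing down, gripper open.
Joint ranges: [-2.96, 2.96], [-0.34, 2.1], [-1.41, 1.46], [0.24, 2.44], [-1.37, 4.51], [0.17, 1.92], [-2.96, 2.96]. Speed limits (rad/s): [2.39, 2.39, 3.14, 3.14, 3.14, 3.14, 3.14].

## Interface

Orientations are given as a unit quaternion [w, x, y, z].
In Python, from station import * gives the robot as it stands.
- The arm moves only by the tool carry_out, never from a script. Its argument "rows" is text: rows parted by semicolons, each of 4 numbers parted by spaces: the shift along the world's x, y, z in mm, then the turn about the world's z in degrees. In form: dx dy dz yaw; .... A call has 1 to 10 rows; each row shifts and turns the commanded pose from where the row before left it; what a row does not reach is not made up. A row lasts 1/8 s, in which the tool goes at most 62.5 mm and 10.7 degrees, less where a joint would pass 70% of its speed; a pose out of reach is approached as far as the arm can. A call is refused whole if a number of a shift passes 62.5 or a number of a turn 10.7, either way. A call with a gripper value outside its range is refused whole. "claw" is the finger opening in mm, from 0 to 85.4, set as the call begins (left out, the last holds). The fingers move at their own pace and stop on an object; "force" is the grip in N (left out, the last holds). Time passes only in rows, so rows that do not move let the fingers close. It gives the time, the measured TCP pose, the force, the opening and the grip force at its end, in the units of the state.
- get_obs(): the state, without advancing time (a new reading comes with each control period).
- read_camera(name): name is "scene" or "top"; returns a dict with "img" (400x640x3 uint8, blue, green, red), "fov_y" (degrees; the focal length in pixels is half the picture's height over the tangent of half this angle, whatever the lens; pixels are square), "cx", "cy" (the principal point, pixels), "distortion" ([k1, k2, p1, p2, k3] as OpenCV has them; the pictures are not rectified), "world_to_cam" (4x4, takes a point from world to camera coordinates). Camera axes: x right, y up, looking along -z (the intrinsics and any distortion apply to the point x, -y, -z); pixel columns grow to the right and rows downward; lengths in m; the calibration is good to about 2 mm. A picture is of the moment at which its call begins. There is no depth.
- hand_in(): hands the job in; it is judged then, once.
Trained networks look in the newest picture that a camera, given by its name, has taken for a name from the list of things; names that differ only in an ending like _2 or _b are one class to them, and where a whole thing is asked for, a point or a joint stands for the part that bears it (a point fixed in the world has none). Each returns a list of dicts, best first, with "confidence" (0 to 1); they miss things now and then, are a little off and sometimes report something else, mostly with a low value. They report only what shows in the picture. A call takes as long as a camera call. They do not tell look-alikes from the thing itself.
- recognise(camera, thing): "centre" ([column, row] in pixels, amid what is visible of it).
- outline_of(camera, thing): "pixels" (400x640 bool, what is visible of it) and "centre" ([column, row] in pixels, amid what is visible of it).
- place_of(camera, thing): "centre" ([column, row] in pixels: a listed point, or the origin of a listed thing).
The state is a dict: "t": time; "q": joint angles; "joint_vel": joint speeds; "joint_torque": joint torques, N m; "eef_pos": TCP position; "tool_rot": TCP orientation; "contact_force": force on the tool from outside, world axes, zero at the start; "torque": the same for the moment, N m; "gripper_width": opening from 0.0 (shut) to 1.0 (fully open); "grasp_force": force on a finger pad.
Only numpy, scipy, OpenCV 4.12 (cv2) and the standard library are available. Lean on these libraries where they do the work, as an engineer would, in place of code of your own. Each camera call takes 0.05 s, during which the arm holds its last target. There are 200 camera calls.

## Working session

There is one attempt and no reset: what is moved stays moved. The work goes in short steps, Python scripts to look and compute and a tool call to move; the robot and the scene stay as the last step left them, time stands still between calls to the robot, and variables do not carry over. Pictures are saved under pics/ and viewed, at most 10 in all, crops included, and the job is handed in when it is done.

Besides the shell and the picture viewer there is one more tool, called as name(argument=value, ...), one argument or row to a line, values as JSON. carry_out: Moves the arm, as the interface text tells. Its arguments: {"type":"object","properties":{"rows":{"type":"string"},"claw":{"type":"number"},"force":{"type":"number"}},"required":["rows"]}

```bash
mkdir -p pics
cat > h.py <<'E'
from station import *
import numpy as np, cv2
from scipy.optimize import least_squares
def cam(n):
    c=read_camera(n); f=200/np.tan(np.radians(c["fov_y"]/2))
    c["K"]=np.array([[f,0,c["cx"]],[0,f,c["cy"]],[0,0,1]]); c["D"]=np.array(c["distortion"],float); c["W"]=np.array(c["world_to_cam"]); return c
def proj(c,p):
    q=(c["W"]@np.append(p,1))[:3]*[1,-1,-1]
    return cv2.projectPoints(q.reshape(1,1,3),np.zeros(3),np.zeros(3),c["K"],c["D"])[0].ravel()
def ray(c,px):
    u=cv2.undistortPoints(np.array(px,float).reshape(1,1,2),c["K"],c["D"]).ravel()
    R=c["W"][:3,:3]; d=R.T@np.array([u[0],-u[1],-1]); return -R.T@c["W"][:3,3],d
def atz(c,px,z):
    o,d=ray(c,px); return o+d*(z-o[2])/d[2]
def tri(cs,pxs):
    return least_squares(lambda p:np.concatenate([proj(c,p)-x for c,x in zip(cs,pxs)]),[.6,0,.05])
E
python3 - <<'E'
from h import *
cs={n:cam(n) for n in("scene","top")}
for n in cs: cv2.imwrite(f"pics/{n}0.png",cs[n]["img"])
for t in["top_blue","top_yellow","top_green","top_red","lock"]:
    r={n:place_of(n,t) for n in cs}
    for n in cs:
        for d in r[n][:3]: print(t,n,np.round(d["centre"],1),round(d["confidence"],2),np.round(atz(cs[n],d["centre"],0.072 if t!="lock" else 0),4))
    if all(r.values()):
        s=tri([cs[n] for n in cs],[r[n][0]["centre"] for n in cs]);print("  tri",np.round(s.x,4),round(s.cost,2))
o=get_obs();print(o["t"],o["eef_pos"],o["tool_rot"],o["contact_force"],o["gripper_width"])
E
```

```text
top_blue scene [288.1 184.2] 0.61 [0.5529 0.0486 0.072 ]
top_blue top [349.5 207.3] 0.44 [0.5439 0.0558 0.072 ]
top_blue top [402.9 179.3] 0.41 [ 0.6231 -0.101   0.072 ]
  tri [0.5472 0.0497 0.0675] 4.0
top_yellow scene [280.6 149.1] 0.69 [ 0.4405 -0.0349  0.072 ]
top_yellow scene [182.5 168.6] 0.68 [ 0.6092 -0.2063  0.072 ]
top_yellow scene [243.5 184.4] 0.63 [ 0.5965 -0.0424  0.072 ]
top_yellow top [390.5 256.8] 0.61 [ 0.4018 -0.057   0.072 ]
top_yellow top [444.1 189.5] 0.4 [ 0.5918 -0.2205  0.072 ]
top_yellow top [383.3 184.2] 0.37 [ 0.6094 -0.0434  0.072 ]
  tri [ 0.4    -0.0621  0.0384] 0.22
top_green scene [265.7 182.7] 0.64 [ 0.5699 -0.      0.072 ]
top_green top [364.7 198. ] 0.4 [0.5701 0.0116 0.072 ]
  tri [0.5726 0.0065 0.0758] 3.84
top_red scene [217.1 184.2] 0.47 [ 0.6213 -0.0969  0.072 ]
top_red top [399.5 178.9] 0.5 [ 0.6244 -0.0911  0.072 ]
  tri [ 0.6248 -0.092   0.0762] 0.42
lock scene [266.6 208.8] 0.93 [0.5809 0.0011 0.    ]
lock top [367.5 201.5] 0.9 [ 0.568  -0.0058  0.    ]
lock top [383.8 151.8] 0.49 [ 0.723  -0.0616  0.    ]
  tri [ 0.5694 -0.0075 -0.0133] 0.0
0.6 [0.18898939 0.64801646 0.23130243] [8.93444668e-08 1.41426038e-01 9.89948825e-01 6.50609296e-06] [ 0.17004056 -0.2545648  -0.18557325] 1.0024404745677542
```

View pics/scene0.png

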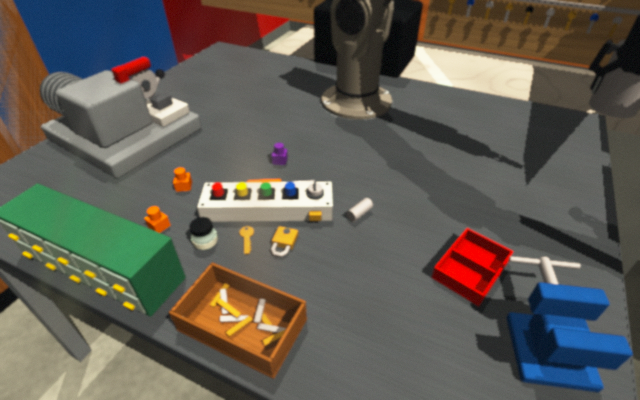

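View pics/top0.png

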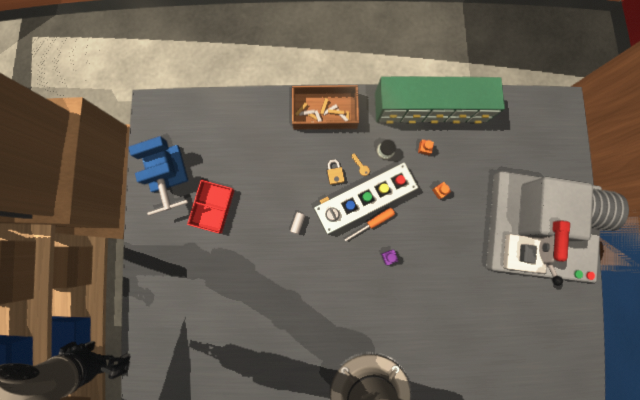

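The top view shows the lock with the thumb-turn at (333,214), blue (350,205), green (367,196), yellow (384,188) and red (400,180). The orange and purple look-alikes stand off the lock. Next I fit the lock's pose to the cap colours in both views.

```bash
cat > fit.py <<'E'
from h import *
cs={n:cam(n) for n in("scene","top")}
ap={"scene":dict(blue=(290,188),yellow=(242,188),green=(266,188),red=(218,188)),"top":dict(blue=(350,205),yellow=(384,188),green=(367,196),red=(400,180))}
hue=dict(blue=(100,130),yellow=(20,35),green=(40,90),red=(-8,8)); ys=dict(red=-.11,yellow=-.055,green=0,blue=.055)
obs=[]
for n,c in cs.items():
    hsv=cv2.cvtColor(c["img"],cv2.COLOR_BGR2HSV).astype(int)
    for k,(u,v) in ap[n].items():
        w=hsv[v-11:v+12,u-11:u+12]; H=w[...,0]; H=np.where(H>170,H-180,H)
        m=((H>=hue[k][0])&(H<=hue[k][1])&(w[...,1]>110)&(w[...,2]>50)).astype(np.uint8)
        nl,l,st,ce=cv2.connectedComponentsWithStats(m)
        i=1+np.argmax(st[1:,4]); obs.append((n,k,ce[i]+[u-11,v-11])); print(n,k,np.round(obs[-1][2],1),st[i,2:])
def pt(p,k): 
    return np.array([p[0]-np.sin(p[2])*ys[k],p[1]+np.cos(p[2])*ys[k],p[3]])
for sel in(("scene","top"),("scene",),("top",)):
    o=[x for x in obs if x[0] in sel]
    f=lambda p:np.concatenate([proj(cs[n],pt(p,k))-x for n,k,x in o]+[[ (p[3]-.066)*1000*(len(sel)==1)]])
    s=least_squares(f,[.57,0,.45,.066]);print(sel,np.round(s.x,4),"res",np.round(s.fun,1))
    if len(sel)==2:
        for k in ys: print(k,np.round(pt(s.x,k),4))
E
python3 fit.py
```

```text
scene blue [290.2 189.1] [ 12  15 135]
scene yellow [241.7 189.1] [ 13  16 161]
scene green [266.2 188.2] [11 13 93]
scene red [217.6 189.7] [ 13  16 165]
top blue [349.7 204.7] [10 10 77]
top yellow [383.1 188.1] [11 11 95]
top green [366.7 196.5] [10 10 78]
top red [399.8 179.8] [11 10 89]
('scene', 'top') [0.5764 0.0038 0.4523 0.0597] res [ 0.1 -0.4  0.3  0.1 -0.   0.8  0.3 -0.4  0.2  0.1  0.3 -0.2  0.1 -0.1
  0.1 -0.2 -0. ]
red [ 0.6245 -0.0951  0.0597]
yellow [ 0.6005 -0.0457  0.0597]
green [0.5764 0.0038 0.0597]
blue [0.5524 0.0533 0.0597]
('scene',) [0.5823 0.0079 0.4548 0.066 ] res [ 0.3 -0.5  0.   0.  -0.1  0.7 -0.3 -0.3 -0. ]
('top',) [0.5753 0.0054 0.4479 0.066 ] res [-0.2  0.1  0.2 -0.1 -0.1 -0.   0.1 -0.1 -0. ]
```

carry_out(
  rows="30 -50 0 0;30 -50 0 0;30 -50 0 0;30 -50 0 0;30 -50 0 0;30 -50 0 0;30 -50 0 0;30 -50 0 0;30 -50 0 0;30 -50 0 0",
  claw=0,
)

```text
t: 1.95
eef_pos: [0.4899, 0.1464, 0.2317]
tool_rot: [0.0, 0.141, 0.99, 0.0]
contact_force: [1.3, 0.9, -0.3]
gripper_width: 0.002
grasp_force: 0.0
```

Target for blue is (0.552, 0.053), so go there and down to about z = 0.10.

carry_out(
  rows="31 -46 -30 0;31 -47 -30 0;0 0 -40 0;0 0 -30 0;0 0 0 0;0 0 0 0",
)

```text
t: 2.7
eef_pos: [0.5509, 0.0566, 0.1034]
tool_rot: [0.001, 0.141, 0.99, 0.0]
contact_force: [-0.5, 0.7, -0.2]
gripper_width: -0.001
grasp_force: 0.0
```

Run:
```python
from h import *
o=get_obs();print(o["t"],o["eef_pos"],o["contact_force"])
cs={n:cam(n) for n in("scene","top")}
for n,c in cs.items(): print(n,proj(c,o["eef_pos"]))
a=cv2.resize(cs["scene"]["img"][130:230,180:340],None,fx=4.5,fy=2.9*1.0,interpolation=2)
a=cv2.resize(cs["scene"]["img"][130:230,190:340],(450,300),interpolation=2)
b=cv2.resize(cs["top"]["img"][150:250,290:440],(450,300),interpolation=2)
cv2.imwrite("pics/a.png",np.vstack([a,b]))
```

```text
2.7 [0.55093429 0.05656675 0.10336946] [-0.4745194   0.68347802 -0.16958135]
scene [290.86770539 173.75445564]
top [350.12013474 203.67976134]
```

View pics/a.png

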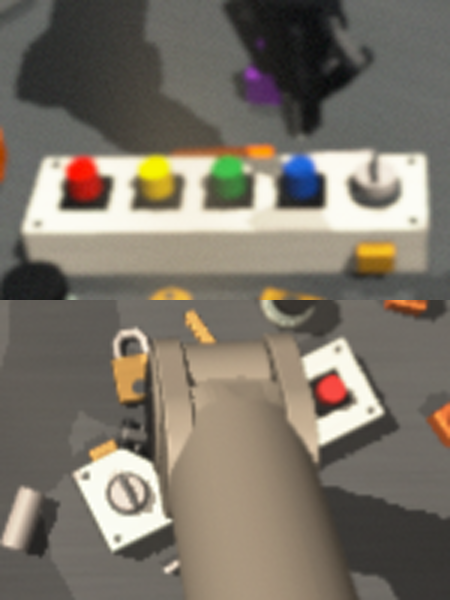

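The picture shows the shut fingertips at about (291,174) in the scene view. That matches the projected TCP, and they are straight over the blue cap at (290,188). Next I trim xy and press down in steps, watching the force.

carry_out(
  rows="1 -3 -15 0;0 0 -8 0;0 0 -8 0;0 0 -5 0;0 0 -4 0;0 0 0 0;0 0 0 0",
)

```text
t: 3.68
eef_pos: [0.551, 0.0533, 0.0622]
tool_rot: [-0.0, 0.141, 0.99, -0.0]
contact_force: [-0.9, -0.1, 1.5]
gripper_width: -0.001
grasp_force: 0.9
```

carry_out(
  rows="0 0 -2 0;0 0 -2 0;0 0 -2 0;0 0 0 0;0 0 0 0",
)

```text
t: 4.3
eef_pos: [0.5512, 0.0534, 0.0566]
tool_rot: [0.0, 0.141, 0.99, 0.0]
contact_force: [-3.0, -0.6, 7.2]
gripper_width: -0.001
grasp_force: 4.0
```

7.2 N at z = 0.0566 is just what the spring model gives for a key at its stop. I rise and go to yellow (+48, −99 mm).

carry_out(
  rows="0 0 10 0;0 0 35 0;24 -50 0 0;25 -49 0 0;0 0 0 0;0 0 0 0;0 0 -15 0;0 0 -15 0",
)

```text
t: 5.3
eef_pos: [0.5995, -0.044, 0.0699]
tool_rot: [-0.0, 0.14, 0.99, 0.0]
contact_force: [0.2, 0.9, 2.4]
gripper_width: -0.002
grasp_force: 1.4
```

Run:
```python
from h import *
o=get_obs();print(o["t"],o["eef_pos"],o["contact_force"])
c=cam("scene");print(proj(c,o["eef_pos"]))
cv2.imwrite("pics/b.png",cv2.resize(c["img"][140:220,190:350],(800,400),interpolation=2))
```

```text
5.3 [ 0.59953387 -0.04400752  0.06990942] [0.24056918 0.90450899 2.3559971 ]
[242.25154092 185.69911891]
```

View pics/b.png

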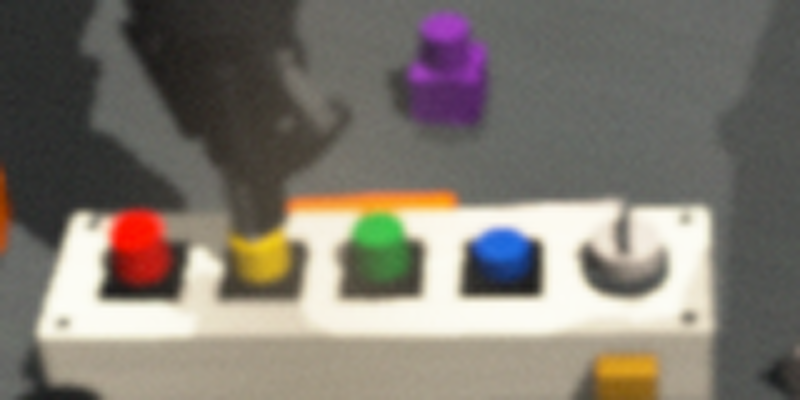

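The picture shows blue down and its unit seated at (290,191). The fingertips are on the yellow cap at (242,187), and red and green are up. I press yellow to z = 0.0565.

carry_out(
  rows="0 0 -4 0;0 0 -4 0;0 0 -3 0;0 0 -2 0;0 0 0 0;0 0 0 0",
)

```text
t: 6.1
eef_pos: [0.6001, -0.0454, 0.0585]
tool_rot: [-0.0, 0.141, 0.99, 0.0]
contact_force: [-2.3, 2.3, 5.6]
gripper_width: 0.001
grasp_force: 2.7
```

carry_out(
  rows="0 0 -1.5 0;0 0 0 0;0 0 0 0",
)

```text
t: 6.48
eef_pos: [0.6001, -0.0454, 0.0572]
tool_rot: [0.0, 0.141, 0.99, 0.0]
contact_force: [-3.1, 2.7, 6.6]
gripper_width: -0.003
grasp_force: 3.6
```

carry_out(
  rows="0 0 10 0;0 0 35 0;-24 49 0 0;0 0 0 0;0 0 0 0;0 0 -15 0;0 0 -15 0;0 0 -5 0;0 0 0 0",
)

```text
t: 7.6
eef_pos: [0.5758, 0.0026, 0.066]
tool_rot: [-0.001, 0.142, 0.99, -0.0]
contact_force: [-1.4, -0.3, 1.1]
gripper_width: -0.0
grasp_force: 0.5
```

carry_out(
  rows="0 0 -3 0;0 0 -3 0;0 0 -3 0;0 0 -1.2 0;0 0 0 0;0 0 0 0",
)

```text
t: 8.35
eef_pos: [0.5761, 0.003, 0.0569]
tool_rot: [0.0, 0.142, 0.99, -0.0]
contact_force: [-2.0, -1.4, 7.1]
gripper_width: -0.0
grasp_force: 3.8
```

Green took 7.1 N. I now rise and move well clear, back the way I came.

carry_out(
  rows="0 0 10 0;0 0 50 0;0 0 60 0;0 0 50 0;-30 50 0 0;-30 50 0 0;-30 50 0 0;-30 50 0 0;-30 50 0 0;0 0 0 0",
)

```text
t: 9.6
eef_pos: [0.4228, 0.2584, 0.2267]
tool_rot: [-0.001, 0.137, 0.991, 0.001]
contact_force: [0.4, -1.4, 0.5]
gripper_width: 0.001
grasp_force: 0.0
```

Run:
```python
from h import *
o=get_obs();print(o["t"],o["eef_pos"],o["contact_force"])
cs={n:cam(n) for n in("scene","top")}
a=cv2.resize(cs["scene"]["img"][140:260,170:390],(550,300),interpolation=2)
b=cv2.resize(cs["top"]["img"][130:250,260:480],(550,300),interpolation=2)
cv2.imwrite("pics/c.png",np.vstack([a,b]))
```

```text
9.6 [0.42284927 0.25842697 0.22665801] [ 0.37872122 -1.3897759   0.46075921]
```

View pics/c.png

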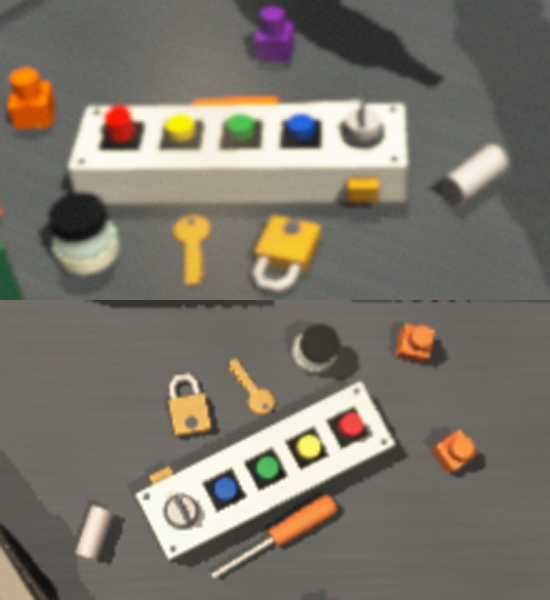

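The picture shows blue (290,191), yellow (242,191) and green (266,190) equally low. Red (218,188) is up, all units are seated and the other things have not moved. The robot is clear, so I hand in.

```bash
python3 -c "from station import *; print(hand_in())"
```

```text
the job is handed in; nothing more can be done
None
```

I pressed blue, then yellow, then green fully down at about 7 N each; red stayed up, nothing else on the bench moved, and the job is handed in.

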